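# Bolt down the sprung lid of the berry chest

## Robot

A 6-joint arm with a two-finger parallel gripper is mounted at the origin on a cart in front of the work surface, level with it; the furniture and walls round the work are solid. World frame = base frame: x ahead of the robot, y to its left, z up, the work surface at z = 0. Lengths are in m, angles in rad, forces in N, time in s.
With the tool pointing down it reaches from about 0.35 to 0.775 m from the base axis. Payload 7.3 kg.
Tool frame: the origin (TCP) lies on the centre line of the jaws, within the pads' length; the fingertips stand 25 mm ahead of it and the grasp point (between the pads) lies 6 mm ahead of it; z points along the fingers, y is the direction in which the jaws open and shut (so a half turn about z gives the same grasp; the last joint's range is limited). The gripper opens to 92 mm and grips with 3 to 60 N. Pads are 19 mm wide; open, the fingers measure 130 mm over their backs; the gripper's body (75 mm by 190 mm) begins 47 mm behind the grasp point.
Start: joints at [0.985, 0.342, 1.524, -0, 1.275, -0.146], TCP at [0.224, 0.475, 0.252] pointing down, gripper open.
Joint ranges: [-2.53, 2.53], [-0.77, 2.02], [0.04, 2.7], [-1, 4.14], [0.28, 2.66], [-3.11, 3.11]. Speed limits (rad/s): [2.57, 2.57, 3.14, 3.14, 3.14, 3.14].

## Interface

Orientations are given as [roll, pitch, yaw] about the fixed x, y, z axes, in that order (R = Rz(yaw) Ry(pitch) Rx(roll)).
In Python, from cell import telemetry, read_camera, workorder gives the robot as it stands.
- The arm moves only by the shell command python3 -m creep 'ROWS' [FORCE]. ROWS is JSON, one flat list of numbers, 5 for each row, row after row: the opening, from 0 (shut) to 1 (fully open), then the shift along the world's x, y, z in m, then the turn about the world's z in rad. A call has 1 to 12 rows; each row shifts and turns the pose as measured when the row begins; what a row does not reach is not made up. A row lasts 1/8 s, in which the tool goes at most 62.5 mm and 10.7 degrees, less where a joint would pass 70% of its speed; a pose out of reach is approached as far as the arm can. A call is refused whole if a number of a shift passes 0.0625 or a number of a turn 0.188, either way. A call with a gripper value outside its range is refused whole. The fingers move at their own pace and stop on an object; FORCE is the grip in N (left out, the last holds). Time passes only in rows, so rows that do not move let the fingers close. It gives the time, the measured TCP pose, the force and the opening at its end, in the units of the state.
- telemetry.observe(): the state, without advancing time (a new reading comes with each control period).
- read_camera(name): name is "side" or "top"; returns a dict with "image" (384x512x3 uint8, red, green, blue), "fovy" (degrees; the focal length in pixels is half the picture's height over the tangent of half this angle, whatever the lens; pixels are square), "cx", "cy" (the principal point, pixels), "R" (3x3) and "t" (3): a world point X has camera coordinates R X + t. Camera axes: x right, y down, z forward; pixel columns grow to the right and rows downward; lengths in m; the calibration is good to about 2 mm. A picture is of the moment at which its call begins. There is no depth.
- workorder.hand_in(): hands the job in, once; it reports no verdict.
The state is a dict: "time": time; "qpos": joint angles; "qvel": joint speeds; "joint_efforts": joint torques, N m; "tool_pos": TCP position; "tool_rot": TCP orientation; "contact_force": force on the tool from outside, world axes, zero at the start; "torque": the same for the moment, N m; "opening": finger opening in m.
Only numpy, scipy, OpenCV 4.12 (cv2) and the standard library are available. Lean on these libraries where they do the work, as an engineer would, in place of code of your own. Each camera call takes 0.05 s, during which the arm holds its last target.

## Task

The berries are packed: press the chest's sprung lid down and, while it is held down, slide the bolt on the lid across into the keeper beside it until it is fully home, so that the lid stays down when you let go. The keeper is set by hand for a wider or narrower airing gap, so the height of its hole is not known exactly: feel for it with light pushes, never ram the bolt against the keeper, and leave the other things where they stand.

Things in the scene. Friction and masses are not known exactly. Their poses are not given: they have to be found in the camera images.
- chest: light wooden chest 220 x 200 mm, 90 mm high, with a green lid; it is fast to the worktop. Origin: centre of its underside. Its x axis points from the front (bolt) to the back (hinges), y to the left seen from the front, z up. It stands turned by up to 0.3 rad.
- lid_hinge (a point): middle of the lid's hinge line, at chest (100, 0, 92) mm; the hinge axis is the chest's y axis. Its axes are those of the lid: x back, y left, z normal to the lid; level when the lid is right down.
- lid (a joint): lid angle, rad: 0 right down on its hard stop, grows as the front rises. A spring in the hinge lifts the lid to about 0.26 rad when it is free; about 11 N on the bolt's knob holds it near 0.03 rad. It springs up again when let go unless it is bolted.
- bolt_knob (a point): grip point on the bolt's upright black knob, a post of 16 mm diameter; the point is 31 mm above the bolt's axis, the knob's top 17 mm above the point, the steel barrels end 21 mm below it. In lid axes from lid_hinge it lies at (-185, 20 - bolt, 52) mm, bolt being the bolt's travel in mm. Axes as the lid's: the bolt slides to -y of this frame (the chest's right), level at every lid angle.
- bolt_tip (a point): end of the bolt, a brass rod of 12 mm diameter with a flat end, along y of the chest; 114 mm to the right (-y) of the knob and 31 mm below the knob's grip point. Axes as the lid's.
- bolt (a joint): travel of the bolt, m: 0 drawn back, 0.036 fully home (hard stop). Slides with about 1.5 N of friction and stays where it is left. Its tip meets the keeper at 0.014 and has passed through it at 0.028.
- bracket: keeper on the chest's right side: dark steel block with two upright cheeks that hold a brass strike, 42 mm wide, 50 mm high, 14 mm thick, with a hole 22 mm wide (along chest x, its middle at chest x = -83 mm) and 15 mm high for the bolt. Origin and axes are those of the chest. More than 25 N on the keeper bends it.
- pepper_mill: black pepper mill, 52 mm wide, 184 mm high, standing on the marble slab; bystander. Origin: centre of its underside.
- vanilla: small dark brown bottle, 47 mm wide, 118 mm high, standing on the marble slab; bystander. Origin: centre of its underside.
- drum: yellow drum with white lid, 75 mm wide, 96 mm high, standing on the marble slab; bystander. Origin: centre of its underside.
- keeper_mid (a point): point on the strike's near face (chest y = -108 mm), midway in the span of heights where the hole's centre may be. The strike is screwed tight within 9 mm above or below it, set anew each time and not measured: the bolt fits with its axis 2 to 20 mm above its lowest place (lid at about 0.011 to 0.108 rad), give or take 1.5 mm of play. Axes as the chest's.

How it is judged:
By the outcome, as a careful person would: the job done as asked, in the order asked, and still so for the second after the job is handed in, with the robot touching nothing.
It also fails if it takes over 58 s, if anything falls off the work surface, if the arm or the gripper's body presses on something with over 40 N, if the wrist force passes 120 N, or if a joint passes its speed limit or range.

## Working session

There is one attempt and no reset: what is moved stays moved. The work goes in short steps, Python scripts to look and compute and a shell command to move; the robot and the scene stay as the last step left them, time stands still between calls to the robot, and variables do not carry over. Pictures are saved under pics/ and viewed, and the job is handed in when it is done.

```bash
ls; mkdir -p pics
python3 - <<'E'
from cell import telemetry, read_camera
import cv2
print(telemetry.observe())
for n in("side","top"):
    c=read_camera(n); cv2.imwrite(f"pics/{n}0.png",c["image"][:,:,::-1]); print(n,c["fovy"],c["cx"],c["cy"],c["R"],c["t"])
E
```

```text
pics
{'time': 0.0, 'qpos': array([ 9.85023835e-01,  3.42741629e-01,  1.52502984e+00,  5.50336226e-06,
        1.27541850e+00, -1.46006965e-01]), 'qvel': array([-0.0006435 , -0.00019474, -0.000359  ,  0.00061094, -0.00073687,
        0.00040335]), 'joint_efforts': array([-7.75753870e-04, -4.31237733e+01, -2.44214952e+01,  7.16699171e-02,
        5.59849106e-02, -1.13953890e-04]), 'tool_pos': array([0.22327624, 0.47473555, 0.25103066]), 'tool_rot': array([-3.14001311e+00, -2.37596889e-04,  2.70182533e+00]), 'contact_force': array([-0.73408133,  0.05988586, -0.36174665]), 'torque': array([-0.06496569,  0.01815807, -0.00419575]), 'opening': 0.09192299291750802}
side 45.74231852209112 257.37875415696374 184.2454287075391 [[ 0.98405032 -0.17763767  0.00947724]
 [-0.05638123 -0.36197482 -0.93048127]
 [ 0.16871904  0.91510605 -0.36621687]] [-0.49328319  0.14710667  1.09012028]
top 50.386240553631986 255.9033560656648 198.30259247056037 [[-5.42776056e-05 -9.99999727e-01  7.36929465e-04]
 [-9.92101042e-01 -3.85925359e-05 -1.25441306e-01]
 [ 1.25441300e-01 -7.37917144e-04 -9.92100769e-01]] [0.02889161 0.52402004 1.16029904]
```

View pics/side0.png

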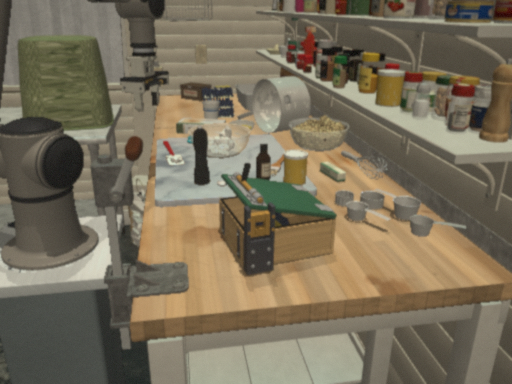

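View pics/top0.png

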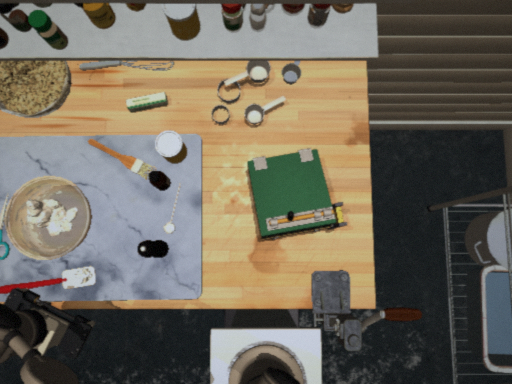

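Top view: green lid centred about (290,193), black knob about (291,215), strike about (339,214). Zooming in for measurement.

```bash
cat > h.py <<'E'
import numpy as np, cv2
from cell import telemetry, read_camera
def ray(c,u,v):
    f=192/np.tan(np.radians(c["fovy"])/2); R=np.array(c["R"]);t=np.array(c["t"])
    return -R.T@t, R.T@np.array([(u-c["cx"])/f,(v-c["cy"])/f,1])
def onz(c,u,v,z):
    o,d=ray(c,u,v); return o+d*(z-o[2])/d[2]
def proj(c,X):
    f=192/np.tan(np.radians(c["fovy"])/2); p=np.array(c["R"])@np.array(X)+np.array(c["t"]); return p[0]/p[2]*f+c["cx"],p[1]/p[2]*f+c["cy"]
def zoom(c,u0,v0,u1,v1,name,k):
    cv2.imwrite("pics/"+name,cv2.resize(c["image"][v0:v1,u0:u1,::-1],None,fx=k,fy=k,interpolation=cv2.INTER_CUBIC))
E
python3 - <<'E'
from h import *
zoom(read_camera("top"),235,135,355,250,"t1.png",5)
zoom(read_camera("side"),180,120,350,280,"s1.png",4)
E
```

```text
(no output)
```

View pics/t1.png

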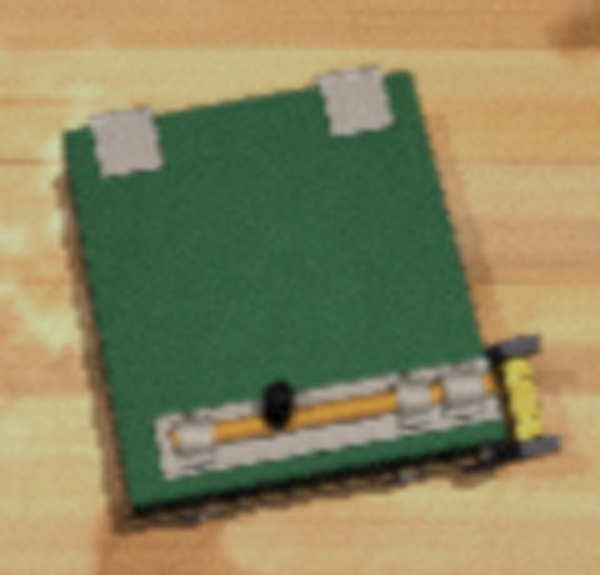

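View pics/s1.png

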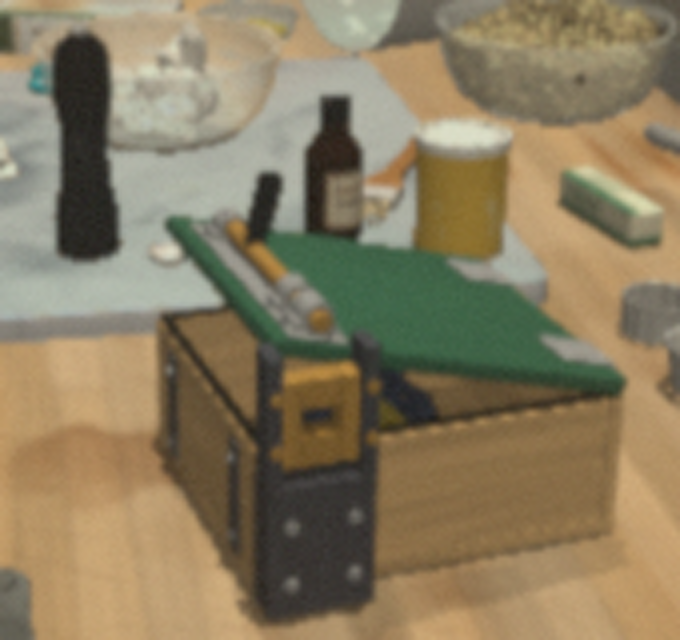

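```bash
cat > m.py <<'E'
from h import *
T=read_camera("top");S=read_camera("side")
t=lambda a,b:(235+(a+.5)/5-.5,135+(b+.5)/5-.5)
s=lambda a,b:(180+(a+.5)/4-.5,120+(b+.5)/4-.5)
b1=onz(T,*t(65,130),.1);b2=onz(T,*t(412,72),.1)
f1=onz(T,*t(130,510),.15);f2=onz(T,*t(508,437),.15)
for a,b in((b1,b2),(f1,f2)):
    d=a-b;print("edge",a,b,np.linalg.norm(d),"yaw",np.arctan2(-d[0],d[1]))
# bolt line
# knob top triangulate
def tri(p,q):
    o1,d1=ray(T,*p);o2,d2=ray(S,*q)
    A=np.stack([d1,-d2],1);k=np.linalg.lstsq(A,o2-o1,rcond=None)[0]
    P,Q=o1+k[0]*d1,o2+k[1]*d2;return (P+Q)/2,np.linalg.norm(P-Q)
print("knobtop",tri(t(279,389),s(268,178)))
P,e=tri(t(522,365),s(361,365)); print("strike top back?",P,e)
E
python3 m.py
```

```text
edge [0.62160112 0.05210389 0.1       ] [ 0.65476267 -0.1422178   0.1       ] 0.1971309368159251 yaw 0.1690246302641999
edge [0.40871231 0.01675079 0.15      ] [ 0.44675056 -0.18106704  0.15      ] 0.20144180447100496 yaw 0.1899705426301666
knobtop (array([ 0.46563553, -0.05688905,  0.20173028]), np.float64(0.00317480259253165))
strike top back? [ 0.48850018 -0.19134559  0.14309253] 0.006393699557050663
```

```bash
cat >> m.py <<'E'
yaw=.18
Rz=np.array([[np.cos(yaw),-np.sin(yaw),0],[np.sin(yaw),np.cos(yaw),0],[0,0,1]])
O=np.array([.529,-.0657,0])
print("back mid in chest",Rz.T@((b1+b2)/2-O))
def onplane(c,u,v,y):
    o,d=ray(c,u,v);o=Rz.T@(o-O);d=Rz.T@d
    return o+d*(y-o[1])/d[1]
for n,p in dict(holeC=(319,414),holeTL=(303,404),holeBR=(334,427),stTL=(284,374),stTR=(357,363),stBL=(284,470),stBR=(358,457)).items():
    print(n,onplane(S,*s(*p),-.122)*1000)
for n,p in dict(bl=(262,615),br=(372,600)).items(): print(n,onplane(S,*s(*p),-.122)*1000)
print("knob base top", onplane(S,*s(268,178),.02)*1000)
print("bolt tip end", onplane(S,*s(320,322),-.094)*1000)
E
python3 m.py
```

```text
edge [0.62160112 0.05210389 0.1       ] [ 0.65476267 -0.1422178   0.1       ] 0.1971309368159251 yaw 0.1690246302641999
edge [0.40871231 0.01675079 0.15      ] [ 0.44675056 -0.18106704  0.15      ] 0.20144180447100496 yaw 0.1899705426301666
knobtop (array([ 0.46563553, -0.05688905,  0.20173028]), np.float64(0.00317480259253165))
strike top back? [ 0.48850018 -0.19134559  0.14309253] 0.006393699557050663
back mid in chest [0.11111363 0.00076274 0.1       ]
holeC [ -84.14600118 -122.          121.47808354]
holeTL [ -93.02281333 -122.          128.656537  ]
holeBR [ -75.69579823 -122.          112.56398321]
stTL [-103.47260031 -122.          147.26990095]
stTR [ -63.50685316 -122.          147.29766601]
stBL [-103.23645042 -122.           92.29669085]
stBR [ -61.83587491 -122.           92.61219228]
bl [-115.35451127 -122.            7.2444219 ]
br [ -51.76466005 -122.            3.10059592]
knob base top [-62.44014806  20.         201.74605082]
bolt tip end [-73.4200945  -94.         160.25955234]
```

```bash
cat > m2.py <<'E'
from m import *
print("crank",tri((402,314),(133,148)), tri((353,335),(115,160)), "mill",tri((152,248),(200,130)))
E
python3 m2.py | tail -1
python3 -m creep '[0.5,0,0,0.05,0, 0.5,0.025,-0.055,0,0.06, 0.5,0.025,-0.055,0,0.06, 0.5,0.025,-0.055,0,0.06, 0.5,0.025,-0.055,0,0.06]'
```

```text
crank (array([ 0.23788087, -0.28386442,  0.31859852]), np.float64(0.0004545600892927533)) (array([ 0.18936832, -0.18842202,  0.26928735]), np.float64(0.009045418722748229)) mill (array([0.37897603, 0.2870108 , 0.19575365]), np.float64(0.00014652472743578875))
time: 1.12
tool_pos: [0.3245, 0.2523, 0.303]
tool_rot: [3.14, 0.003, 2.957]
contact_force: [1.1, -0.4, 0.6]
opening: 0.048
```

```bash
python3 -m creep '[0.5,0.0225,-0.051,0,0.06, 0.5,0.0225,-0.051,0,0.06, 0.5,0.0225,-0.051,0,0.06, 0.5,0.0225,-0.051,0,0.06, 0.5,0.0225,-0.051,0,0.06, 0.5,0.0225,-0.051,0,0.06, 0.5,0,0,0,0]'
python3 - <<'E'
from h import *
print(telemetry.observe()["tool_pos"],telemetry.observe()["tool_rot"])
zoom(read_camera("top"),215,125,375,245,"t2.png",5)
zoom(read_camera("side"),160,20,360,280,"s2.png",2)
E
```

```text
time: 2.0
tool_pos: [0.4632, -0.0679, 0.3044]
tool_rot: [3.14, 0.009, -2.959]
contact_force: [0.0, 1.1, -0.6]
opening: 0.0459
[ 0.4632471  -0.06793751  0.30435864] [ 3.13956705  0.00903204 -2.95853335]
```

View pics/s2.png

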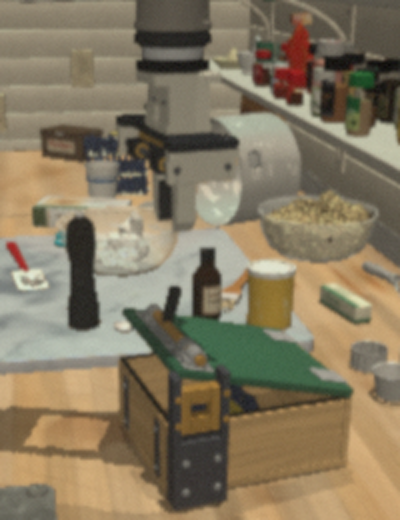

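Gripper is above the knob (side-zoom knob at (173,300)); correct by about 10 mm in y and descend.

```bash
python3 -m creep '[0.5,-0.001,0.009,-0.03,0, 0.5,0,0,-0.03,0, 0.5,0,0,-0.02,0, 0.5,0,0,0,0]'
python3 - <<'E'
from h import *
o=telemetry.observe();print(o["tool_pos"],o["tool_rot"],o["contact_force"])
zoom(read_camera("top"),215,125,375,245,"t3.png",5)
zoom(read_camera("side"),190,80,340,260,"s3.png",3)
E
```

```text
time: 2.6
tool_pos: [0.4593, -0.0498, 0.224]
tool_rot: [3.138, 0.011, -2.951]
contact_force: [0.2, 0.1, -0.6]
opening: 0.0463
[ 0.45926954 -0.04975249  0.22403849] [ 3.13800651  0.01097474 -2.95101357] [ 0.16390635  0.06736503 -0.64239459]
```

View pics/s3.png

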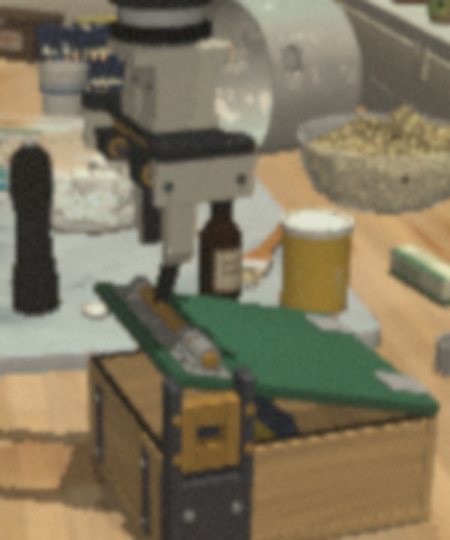

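View pics/t3.png

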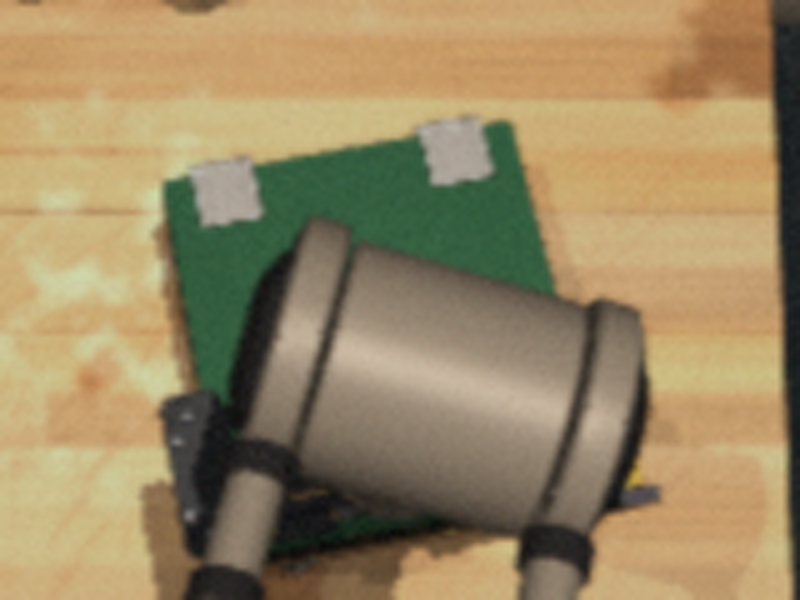

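Side view shows the open finger straddling the knob (165,275 in zoom), no contact. Top view is blocked by the arm. Lowering with a y correction, then closing gently.

```bash
python3 -m creep '[0.5,0.001,-0.007,-0.006,0, 0.5,0.0005,0,-0.01,0, 0.5,0,0,-0.008,0, 0.5,0,0,0,0]'
python3 -m creep '[0.25,0,0,0,0, 0.1,0,0,0,0, 0,0,0,0,0, 0,0,0,0,0]' 8
```

```text
time: 3.2
tool_pos: [0.4628, -0.0579, 0.2019]
tool_rot: [3.141, 0.017, -2.951]
contact_force: [0.4, -0.6, 0.0]
opening: 0.0457
time: 3.7
tool_pos: [0.463, -0.058, 0.2022]
tool_rot: [-3.141, 0.018, -2.951]
contact_force: [1.1, -1.6, -0.7]
opening: 0.0159
```

```bash
python3 -m creep '[0,0,0,0,0, 0,-0.0036,-0.0006,-0.0065,0, 0,-0.0034,-0.0006,-0.0065,0, 0,-0.003,-0.0005,-0.0065,0, 0,0,0,0,0]' 35
```

```text
time: 4.32
tool_pos: [0.4541, -0.0597, 0.1839]
tool_rot: [-3.139, 0.025, -2.952]
contact_force: [-1.3, 1.0, 5.7]
opening: 0.0151
```

```bash
python3 -m creep '[0,-0.0028,-0.0005,-0.007,0, 0,-0.0025,-0.0004,-0.007,0, 0,-0.0022,-0.0004,-0.0065,0, 0,0,0,0,0]' 35
python3 - <<'E'
from h import *
zoom(read_camera("side"),215,150,325,280,"s4.png",4.6)
E
```

```text
time: 4.82
tool_pos: [0.4479, -0.0613, 0.1664]
tool_rot: [-3.136, 0.034, -2.952]
contact_force: [-3.2, 1.7, 9.8]
opening: 0.0153
```

View pics/s4.png

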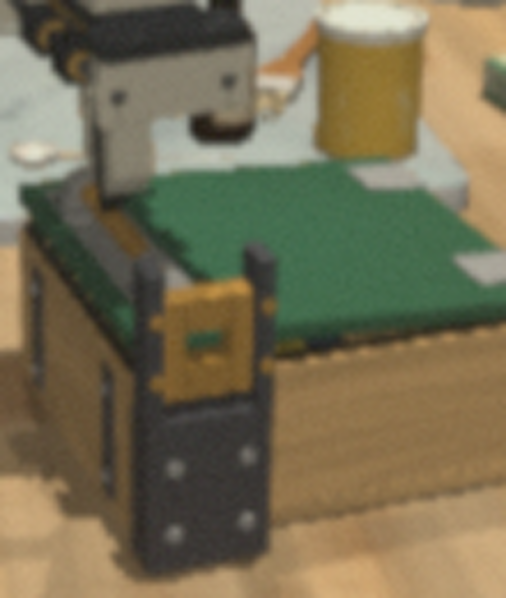

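Run:
```python
from m import *
for f in ("pics/side0.png",):
    I=cv2.imread(f).astype(int)
    print("cols 248..272 brightness rows 206..240 (R channel)")
    for v in range(206,242): print(v,I[v,248:272:1,2])
for u in (255,259,263):
    for v in (206,210,214,218,220,222,224,226,228,230,236,238,240):
        p=onplane(S,u,v,-.122)*1000; print(u,v,p[[0,2]].round(1),end=" ; ")
    print()
```

```text
edge [0.62160112 0.05210389 0.1       ] [ 0.65476267 -0.1422178   0.1       ] 0.1971309368159251 yaw 0.1690246302641999
edge [0.40871231 0.01675079 0.15      ] [ 0.44675056 -0.18106704  0.15      ] 0.20144180447100496 yaw 0.1899705426301666
knobtop (array([ 0.46563553, -0.05688905,  0.20173028]), np.float64(0.00317480259253165))
strike top back? [ 0.48850018 -0.19134559  0.14309253] 0.006393699557050663
back mid in chest [0.11111363 0.00076274 0.1       ]
holeC [ -84.14600118 -122.          121.47808354]
holeTL [ -93.02281333 -122.          128.656537  ]
holeBR [ -75.69579823 -122.          112.56398321]
stTL [-103.47260031 -122.          147.26990095]
stTR [ -63.50685316 -122.          147.29766601]
stBL [-103.23645042 -122.           92.29669085]
stBR [ -61.83587491 -122.           92.61219228]
bl [-115.35451127 -122.            7.2444219 ]
br [ -51.76466005 -122.            3.10059592]
knob base top [-62.44014806  20.         201.74605082]
bolt tip end [-73.4200945  -94.         160.25955234]
cols 248..272 brightness rows 206..240 (R channel)
206 [68 54 48 50 50 49 49 50 54 51 52 
[... 3682 characters left out ...]
 ; 255 236 [-93.6  93.2] ; 255 238 [-93.5  88.5] ; 255 240 [-93.5  83.8] ; 
259 206 [-85.4 160.4] ; 259 210 [-85.3 151.5] ; 259 214 [-85.2 142.5] ; 259 218 [-85.1 133.4] ; 259 220 [-85.1 128.8] ; 259 222 [-85.  124.2] ; 259 224 [-85.  119.6] ; 259 226 [-84.9 115. ] ; 259 228 [-84.8 110.3] ; 259 230 [-84.8 105.7] ; 259 236 [-84.6  91.6] ; 259 238 [-84.6  86.9] ; 259 240 [-84.5  82.2] ; 
263 206 [-76.7 159.1] ; 263 210 [-76.5 150.1] ; 263 214 [-76.4 141.1] ; 263 218 [-76.3 131.9] ; 263 220 [-76.2 127.4] ; 263 222 [-76.1 122.7] ; 263 224 [-76.1 118.1] ; 263 226 [-76.  113.5] ; 263 228 [-75.9 108.8] ; 263 230 [-75.8 104.2] ; 263 236 [-75.6  90. ] ; 263 238 [-75.6  85.3] ; 263 240 [-75.5  80.5] ;
```

Refined hole reading: outer-face edges at rows about 221.6 and 229 (col 259), centre near z ≈ 117 mm, so lift ≈ 4 mm above the lowest. I'll touch the lid's hard stop for a height reference.

```bash
python3 -m creep '[0,-0.0015,0,-0.004,0, 0,0,0,0,0]' 40
python3 -m creep '[0,-0.001,0,-0.003,0, 0,0,0,0,0]'
python3 -m creep '[0,-0.0007,0,-0.002,0]'
python3 -m creep '[0,-0.0007,0,-0.002,0]'
```

```text
time: 5.22
tool_pos: [0.4472, -0.0616, 0.1645]
tool_rot: [-3.134, 0.038, -2.952]
contact_force: [-3.7, 1.3, 10.6]
opening: 0.015
time: 5.48
tool_pos: [0.4468, -0.0618, 0.1635]
tool_rot: [-3.132, 0.043, -2.952]
contact_force: [-3.2, 0.7, 10.3]
opening: 0.0148
time: 5.6
tool_pos: [0.4466, -0.0618, 0.1626]
tool_rot: [-3.131, 0.045, -2.952]
contact_force: [-2.8, 0.9, 13.8]
opening: 0.015
time: 5.72
tool_pos: [0.4463, -0.0619, 0.1617]
tool_rot: [-3.13, 0.047, -2.952]
contact_force: [-2.9, 0.4, 14.5]
opening: 0.0152
```

```bash
python3 -m creep '[0,-0.0007,0,-0.003,0]'
python3 -m creep '[0,-0.0005,0,-0.003,0]'
python3 -m creep '[0,-0.0005,0,-0.003,0]'
```

```text
time: 5.85
tool_pos: [0.4458, -0.062, 0.1599]
tool_rot: [-3.129, 0.049, -2.952]
contact_force: [-6.0, 0.1, 15.5]
opening: 0.0154
time: 5.98
tool_pos: [0.4453, -0.0621, 0.158]
tool_rot: [-3.128, 0.051, -2.952]
contact_force: [-4.9, 1.4, 16.2]
opening: 0.0151
time: 6.1
tool_pos: [0.4448, -0.0622, 0.1561]
tool_rot: [-3.127, 0.052, -2.952]
contact_force: [-5.1, 0.7, 17.5]
opening: 0.015
```

Run:
```python
from h import *
o=telemetry.observe();print(o["tool_pos"],o["contact_force"],o["torque"])
zoom(read_camera("side"),215,150,325,280,"s5.png",4.6)
o=telemetry.observe();print(o["tool_pos"],o["contact_force"])
```

```text
[ 0.44478189 -0.06222785  0.15609591] [-5.08940706  0.71205952 17.53415756] [0.41376521 0.57209276 0.04590277]
[ 0.44471017 -0.06223193  0.15593149] [-5.35436713  0.21307478 13.79704507]
```

View pics/s5.png

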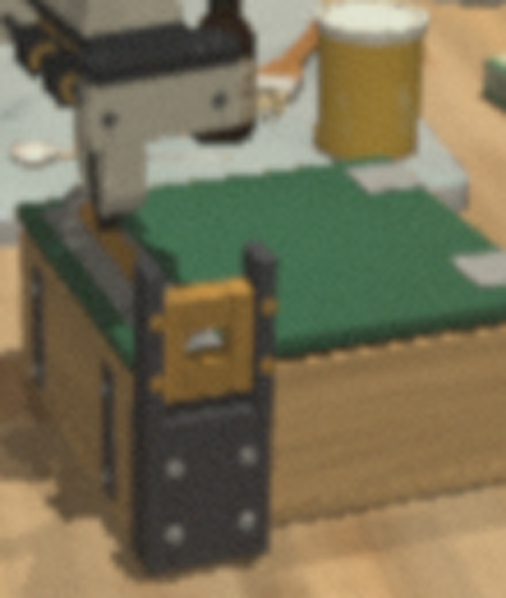

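```bash
python3 -m creep '[0,-0.0007,0,-0.003,0]'
python3 -m creep '[0,-0.0005,0,-0.003,0]'
```

```text
time: 6.28
tool_pos: [0.4447, -0.0627, 0.155]
tool_rot: [-3.125, 0.056, -2.952]
contact_force: [-10.1, -0.5, 36.8]
opening: 0.0148
time: 6.4
tool_pos: [0.4449, -0.0634, 0.155]
tool_rot: [-3.122, 0.059, -2.952]
contact_force: [-13.3, -1.9, 39.7]
opening: 0.0151
```

Hard stop found at TCP z ≈ 0.155. Raise ~4 mm and relax.

```bash
python3 -m creep '[0,0.001,0.0005,0.002,0]'
python3 -m creep '[0,0.0005,0,0.0015,0]'
```

```text
time: 6.52
tool_pos: [0.4455, -0.0633, 0.1583]
tool_rot: [-3.121, 0.06, -2.952]
contact_force: [-5.2, -2.1, 10.4]
opening: 0.0151
time: 6.65
tool_pos: [0.4461, -0.0633, 0.1607]
tool_rot: [-3.12, 0.062, -2.952]
contact_force: [-0.5, 1.4, 7.9]
opening: 0.0149
```

```bash
python3 -m creep '[0,0.0005,-0.004,-0.0025,0, 0,0.0005,-0.004,-0.0015,0]'
python3 -m creep '[0,0.0005,-0.003,-0.0015,0]'
```

```text
time: 6.9
tool_pos: [0.4469, -0.0711, 0.1585]
tool_rot: [-3.12, 0.064, -2.951]
contact_force: [-3.3, 1.0, 13.2]
opening: 0.0149
time: 7.02
tool_pos: [0.4472, -0.0742, 0.1578]
tool_rot: [-3.12, 0.065, -2.952]
contact_force: [-5.1, 0.9, 14.2]
opening: 0.0149
```

```bash
python3 -m creep '[0,0.0002,-0.001,0.0003,0]'
python3 -m creep '[0,0.0003,-0.002,-0.0008,0]'
python3 -m creep '[0,0.0003,-0.002,-0.0008,0]'
```

```text
time: 7.15
tool_pos: [0.4476, -0.0752, 0.1588]
tool_rot: [-3.119, 0.066, -2.952]
contact_force: [-1.0, 1.4, 10.0]
opening: 0.0149
time: 7.28
tool_pos: [0.448, -0.0771, 0.1588]
tool_rot: [-3.119, 0.068, -2.952]
contact_force: [-2.5, 1.0, 12.6]
opening: 0.0151
time: 7.4
tool_pos: [0.4483, -0.0791, 0.1588]
tool_rot: [-3.119, 0.069, -2.952]
contact_force: [-3.7, 1.0, 12.5]
opening: 0.0149
```

```bash
python3 -m creep '[0,0.0003,-0.002,-0.0008,0]'
python3 -m creep '[0,0.0003,-0.002,-0.0008,0]'
python3 - <<'E'
from h import *
zoom(read_camera("side"),215,150,325,280,"s6.png",4.6)
E
```

```text
time: 7.52
tool_pos: [0.4487, -0.0811, 0.1588]
tool_rot: [-3.118, 0.07, -2.952]
contact_force: [-3.2, 1.0, 11.7]
opening: 0.0151
time: 7.65
tool_pos: [0.449, -0.0831, 0.1588]
tool_rot: [-3.118, 0.072, -2.952]
contact_force: [-3.5, 1.2, 11.9]
opening: 0.0147
```

View pics/s6.png

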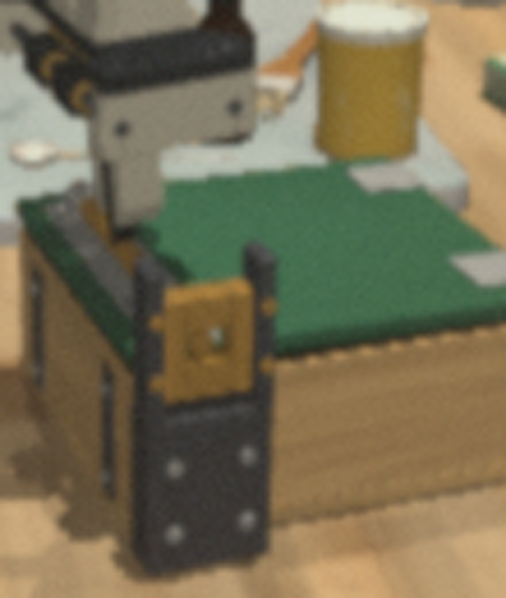

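The bolt's brass end now fills the hole (zoom (208,340)) with only friction felt: it is entering cleanly. Continue.

```bash
python3 -m creep '[0,0.0003,-0.002,-0.0008,0, 0,0.0003,-0.002,-0.0008,0]'
python3 -m creep '[0,0.0003,-0.002,-0.0008,0, 0,0.0003,-0.002,-0.0008,0]'
python3 -m creep '[0,0.0003,-0.002,-0.0008,0, 0,0.0003,-0.002,-0.0008,0]'
```

```text
time: 7.95
tool_pos: [0.4497, -0.0872, 0.1588]
tool_rot: [-3.117, 0.074, -2.952]
contact_force: [-2.3, 1.0, 11.5]
opening: 0.0151
time: 8.2
tool_pos: [0.4504, -0.0911, 0.1587]
tool_rot: [-3.117, 0.076, -2.952]
contact_force: [-2.7, 0.5, 11.5]
opening: 0.0152
time: 8.45
tool_pos: [0.451, -0.0951, 0.1587]
tool_rot: [-3.116, 0.079, -2.953]
contact_force: [-2.6, 1.4, 11.6]
opening: 0.0154
```

Continue until the end stop pushes back.

```bash
python3 -m creep '[0,0.0003,-0.002,-0.0008,0]'
python3 -m creep '[0,0.0003,-0.002,-0.0008,0]'
python3 -m creep '[0,0.0003,-0.002,-0.0008,0]'
```

```text
time: 8.57
tool_pos: [0.4509, -0.0957, 0.1583]
tool_rot: [-3.119, 0.079, -2.954]
contact_force: [-1.2, 12.7, 10.8]
opening: 0.0149
time: 8.7
tool_pos: [0.4509, -0.0957, 0.1581]
tool_rot: [-3.123, 0.08, -2.955]
contact_force: [-2.9, 13.0, 15.7]
opening: 0.0144
time: 8.82
tool_pos: [0.4509, -0.0957, 0.158]
tool_rot: [-3.126, 0.081, -2.955]
contact_force: [-3.3, 11.7, 14.9]
opening: 0.0147
```

Run:
```python
from h import *
zoom(read_camera("side"),235,185,295,245,"s7.png",9)
```

```text
(no output)
```

View pics/s7.png

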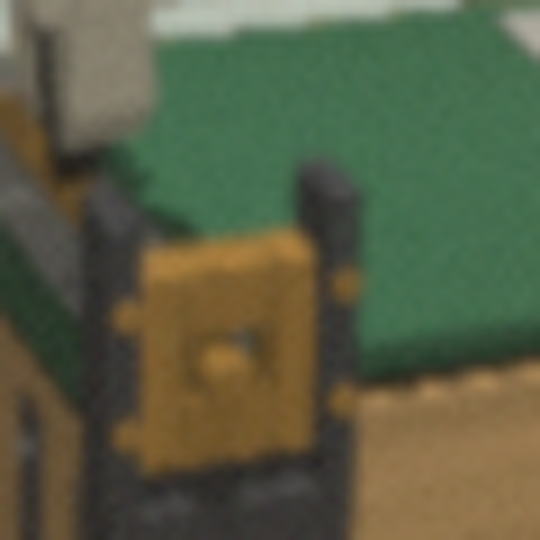

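```bash
python3 -m creep '[0,0.0005,-0.003,0.0005,0]'
python3 -m creep '[0,0.0005,-0.003,0.001,0]'
```

```text
time: 9.0
tool_pos: [0.451, -0.096, 0.1588]
tool_rot: [-3.131, 0.082, -2.956]
contact_force: [2.0, 16.6, 6.7]
opening: 0.0149
time: 9.12
tool_pos: [0.4512, -0.096, 0.1598]
tool_rot: [-3.137, 0.083, -2.957]
contact_force: [3.9, 16.0, 5.3]
opening: 0.015
```

Solid stop. Now ease off the press and sideways load so the bolt takes the lid's lift, then open.

```bash
python3 -m creep '[0,0.0003,0.0003,0.001,0, 0,0,0,0.0003,0]'
python3 -m creep '[0,0,0,0.0003,0]'
```

```text
time: 9.38
tool_pos: [0.4518, -0.0952, 0.1618]
tool_rot: [-3.136, 0.085, -2.955]
contact_force: [0.4, -0.7, 2.4]
opening: 0.0152
time: 9.5
tool_pos: [0.4518, -0.0952, 0.1619]
tool_rot: [-3.136, 0.085, -2.955]
contact_force: [2.4, -0.1, -1.1]
opening: 0.015
```

```bash
python3 -m creep '[0,0.0003,-0.002,0,0, 0,0.0003,-0.002,0,0]'
python3 -m creep '[0.3,0,0,0,0, 0.5,0,0,0,0, 0.5,0,0,0,0]'
```

```text
time: 9.75
tool_pos: [0.4518, -0.0959, 0.1617]
tool_rot: [3.14, 0.086, -2.957]
contact_force: [1.7, 13.3, 8.2]
opening: 0.0148
time: 10.12
tool_pos: [0.4511, -0.0959, 0.1609]
tool_rot: [3.14, 0.084, -2.957]
contact_force: [-1.1, -0.4, -0.8]
opening: 0.0404
```

```bash
python3 -m creep '[0.5,0,0,0.01,0, 0.5,0,0,0.015,0, 0.5,0,0,0.03,0, 0.5,0,0,0.06,0, 0.5,0,0,0.06,0, 0.5,-0.03,0.05,0,0, 0.5,-0.02,0.058,0,0, 0.5,-0.01,0.06,0,0, 0.5,0,0.06,0,0, 0.5,0,0.06,0,0, 0.5,0,0,0,0]'
python3 - <<'E'
from h import *
T=read_camera("top");S=read_camera("side")
zoom(S,180,120,350,280,"s8.png",4)
zoom(T,235,135,355,250,"t8.png",5)
E
```

```text
time: 11.5
tool_pos: [0.387, 0.1986, 0.3495]
tool_rot: [-3.141, 0.096, -2.962]
contact_force: [-0.1, -0.9, 0.6]
opening: 0.0462
```

View pics/s8.png

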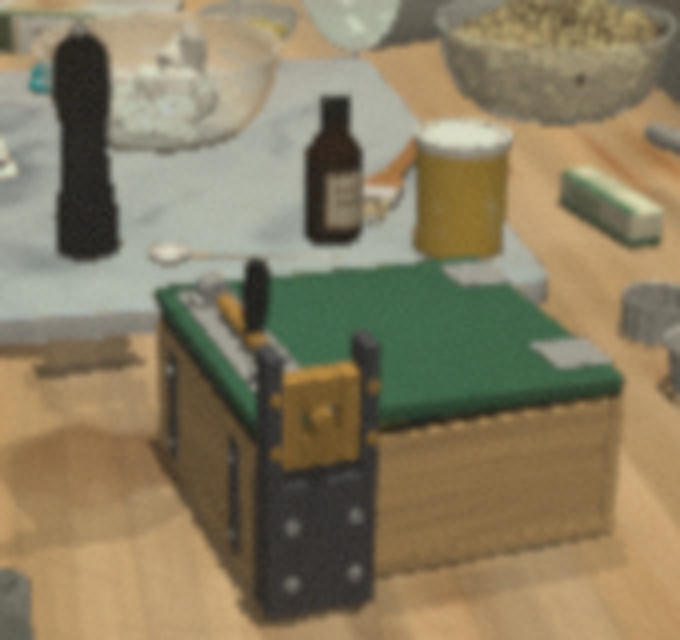

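View pics/t8.png

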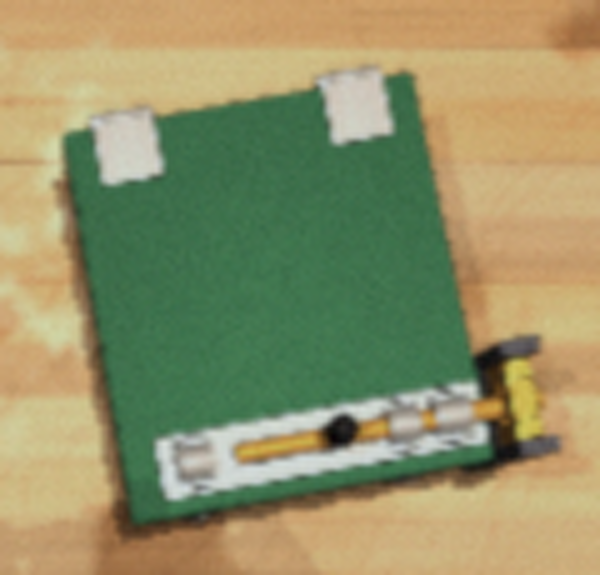

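```bash
cat > m3.py <<'E'
from m import *
for a,b in(((279,389),(268,178)),((343,424),(257,266))):
    P,e=tri(t(*a),s(*b)); print((Rz.T@(P-O)*1000).round(1),e)
E
python3 m3.py|tail -2
```

```text
[-60.8  20.  201.7] 0.00317480259253165
[-80.4 -13.5 162.5] 0.00056461427061318
```

```bash
python3 -c "
from cell import workorder,telemetry
print(workorder.hand_in(),telemetry.observe()['time'])"
```

```text
the job is handed in; nothing more can be done
the job is handed in; nothing more can be done
```

The lid is bolted down. It stayed down for over a second after I let go, and I handed the job in at about 11.5 s with the arm clear of everything.

- **Pressing down:** I gripped the knob, pressed the lid down along its arc and touched its hard stop for a height reference. That press peaked at about 40 N measured at the tool. I then raised the bolt about 4 mm, to the hole height I had read from the side camera.
- **Sliding the bolt:** I pushed it across in 2 mm steps. It entered the keeper at the first try with about 1–1.5 N of resistance, so the tip never pressed on the keeper. It came to a solid stop that did not yield to repeated pushes, the hardest about 16 N.
- **Last checks:** With the pressing eased off, the vertical force fell to about zero and the lid stayed down. The final pictures show the lid down, the bolt tip through the strike, and the mill, vanilla bottle and drum where they stood.
- **Disagreement:** Full travel is 36 mm. The arm's position gave about 35 mm, and the camera about 33.5 mm, which is coarse at roughly 2.7 mm per pixel. I take the bolt to be fully home because of the solid stop.
- **Tool tilt:** The tool had drifted to about 0.09 rad of tilt by the end, with no visible effect on the result.

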